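Turn a washed jar mouth down to drain

TASK

The square white staining jar stands mouth up on the bench. Lay it gently on its side on the cork mat and let go of it, then take it again from its other side and stand it mouth down, flat in the empty square bay of the steel draining tray. Never let it drop or topple, and leave all the other things where they are.

Things in the scene. Friction and masses are not known exactly. Their poses are not given: they have to be found in the camera images.
- jar_center (a point): Centre (half-way up) of the loose jar: an open-topped white plastic box, outside 56 x 56 and 84 mm high, walls and floor 5 mm, about 0.16 kg. Its z axis points from the closed bottom to the open mouth (up at the start); x and y are square to its flat sides, any opposite two of which can be gripped. The centre is 42 mm from bottom and mouth, 28 mm from each side
- mat_top (a point): Centre of the top face of the fixed square cork mat, 150 x 150 and 4 mm thick, lying on the bench to the left or right of the jar; z up, x and y along its edges
- bay (a point): Centre of the floor of the empty bay of the fixed steel draining tray, across the jar from the mat. The floor is 4 mm above the bench; the bay is 70 x 70 mm inside (7 mm free on each side of the jar), its ribs are 4 mm thick and stand 8 mm above the floor. z up, x and y along the ribs; the tray's second bay lies towards +x, with its dish about 82 mm away
- dish: small round white porcelain dish, 52 diameter, 18 high, upside down in the tray's other bay; leave alone. Sizes in mm, origin under its centre
- spoon: steel spoon, 170 long, lying near the robot; leave alone. Sizes in mm, origin under its centre
- stopper: dark rubber stopper, 38 diameter, 34 high, standing beyond the jar; leave alone. Sizes in mm, origin under its centre
- beaker: round glass beaker, 72 diameter, 90 high, at the back; leave alone. Sizes in mm, origin under its centre
- flask: conical glass flask, 84 diameter, 130 high, at the back; leave alone. Sizes in mm, origin under its centre
- washbottle: white bottle with a red cap, 56 diameter, 120 high, on the right; leave alone. Sizes in mm, origin under its centre
- crucible: small round white porcelain crucible, 48 diameter, 40 high, on the left; leave alone. Sizes in mm, origin under its centre
Mind the look-alikes: they are no part of the job. Leave any turquoise or yellow look-alike of the part that bears bay alone.

How it is judged:
On the way:
1. the jar lies on its side, at rest, centre above the cork mat, let go by the fingers (angle between jar_center's own z axis and vertical between 1.45 and 1.69 rad and horizontal distance between jar_center and mat_top below 0.07 m and z of jar_center in the frame of mat_top below 0.032 m and contact force between the fingers and jar below 0.1 N and linear speed of jar below 0.02 m/s), for 0.2 s.
At the end, for the whole second after the job is handed in: The jar stands mouth down (within 0.1 rad) on the floor of the empty bay, between its ribs (centre within 12 mm of the bay's centre and 39 to 45 mm above its floor), at rest and released (angle between jar_center's own z axis and vertical above 3.04 rad and horizontal distance between jar_center and bay below 0.012 m and z of jar_center in the frame of bay between 0.039 and 0.045 m and contact force between the fingers and jar below 0.1 N and linear speed of jar below 0.02 m/s and angular speed of jar below 0.2 rad/s); the robot touches nothing.
It fails at once if the jar is dropped or left to topple (moves faster than 0.5 m/s while the fingers do not touch it) (linear speed of jar above 0.5 m/s and contact force between the fingers and jar below 0.01 N).
It fails at once if another thing is pushed more than 20 mm (distance of any of dish, spoon, stopper, beaker, flask, washbottle, crucible from where it was at the start of the episode above 0.02 m).
It fails at once if another thing is knocked over (angle between any of dish, stopper, beaker, flask, washbottle, crucible's own z axis and vertical above 0.6 rad).
It also fails if it takes over 67 s, if anything falls off the work surface, if the arm or the gripper's body presses on something with over 40 N, if the wrist force passes 120 N, or if a joint passes its speed limit or range.

ROBOT

A 7-joint arm with a two-finger parallel gripper is mounted at the origin on the work surface. World frame = base frame: x ahead of the robot, y to its left, z up, the work surface at z = 0. Lengths are in m, angles in rad, forces in N, time in s.
With the tool pointing down it reaches from about 0.425 to 1.025 m from the base axis. Payload 9.4 kg.
Tool frame: the origin (TCP) lies at the very end of the fingers, on their centre line; the grasp point (between the pads) lies 19 mm behind it; z points along the fingers, y is the line along which they close (so a half turn about z gives the same grasp; the last joint's range is limited). The gripper opens to 85 mm and grips with 20 to 120 N. Pads are 22 mm wide; open, the fingers measure 114 mm over their backs; the gripper's body (76 mm by 85 mm) begins 54 mm behind the grasp point. The pads swing forward as they close: fully open they stand 13 mm farther back than shut.
Start: joints at [1.086, 0.599, -0.003, 1.599, 0.002, 0.943, -0.08], TCP at [0.288, -0.666, 0.231] pointing down, gripper open.
Joint ranges: [-2.57, 2.57], [-0.35, 1.97], [-1.29, 1.29], [0.11, 2.56], [-1.05, 4.19], [0.11, 1.86], [-2.63, 2.63]. Speed limits (rad/s): [2.22, 2.22, 3.01, 3.01, 3.14, 3.14, 3.14].

INTERFACE

Orientations are given as a unit quaternion [x, y, z, w].
In Python, from bench import r gives the robot as it stands. The module is installed in compiled form; this text tells all that it offers.
- The arm moves only by the shell command python3 -m creep 'ROWS'. ROWS is JSON, a list of rows, each a list of 3 entries, a list of its own where there are three numbers: the shift along the tool's x, y, z in units of 25 mm (1.0 is 25 mm), then the turn, a rotation vector about the tool's x, y, z in rad, then the closure, from 0 (fully open) to 1 (shut). In form: [[[tx, ty, tz], [wx, wy, wz], jaw], ...]. A call has 1 to 20 rows; each row shifts and turns the commanded pose from where the row before left it, along the tool's axes as they then stand; what a row does not reach is not made up. A row lasts 1/10 s, in which the tool goes at most 50 mm and 8.59 degrees, less where a joint would pass 70% of its speed; a pose out of reach is approached as far as the arm can. A call is refused whole if a number of a shift passes 1 or a number of a turn 0.15, either way. A call with a gripper value outside its range is refused whole. The fingers move at their own pace and stop on an object; the grip force is fixed at half the most. Time passes only in rows, so rows that do not move let the fingers close. It gives the time, the measured TCP pose, the force, the opening and the grip force at its end, in the units of the state.
- r.read_state(): the state, without advancing time (a new reading comes with each control period).
- r.snapshot(name): name is "scene" or "top"; returns a dict with "img" (384x512x3 uint8, red, green, blue), "intrinsics" (3x3 intrinsics, pixels), "world_from_camera" (4x4, takes a point from camera to world coordinates). Camera axes: x right, y down, z forward; pixel columns grow to the right and rows downward; lengths in m; the calibration is good to about 2 mm. A picture is of the moment at which its call begins. There is no depth.
- r.finish_job(): hands the job in; it is judged then, once.
Trained networks look in a picture, given as the dict that the camera call returned (one of the last four; its "shot" number tells which), for a name from the list of things; names that differ only in an ending like _2 or _b are one class to them, and where a whole thing is asked for, a point or a joint stands for the part that bears it (a point fixed in the world has none). Each returns a list of dicts, best first, with "conf" (0 to 1); they miss things now and then, are a little off and sometimes report something else, mostly with a low value. They report only what shows in the picture. A call takes as long as a camera call. They do not tell look-alikes from the thing itself.
- r.trace(picture, name): "mask" (384x512 bool, what is visible of it).
- r.spot_point(picture, name): "xyz" ([x, y, z] in m, in the coordinates of the camera as it stood for that picture, good to about 4 mm: a listed point, or the origin of a listed thing).
The state is a dict: "t": time; "q": joint angles; "joint_velocities": joint speeds; "effort": joint torques, N m; "position": TCP position; "tcp_rot": TCP orientation; "wrist_force": force on the tool from outside, world axes, zero at the start; "torque": the same for the moment, N m; "grip_width": finger opening in m; "grasp_force": force on a finger pad.
Only numpy, scipy, OpenCV 4.12 (cv2) and the standard library are available. Lean on these libraries where they do the work, as an engineer would, in place of code of your own. Each camera call takes 0.05 s, during which the arm holds its last target. There are 200 camera calls.

## Working session

There is one attempt and no reset: what is moved stays moved. The work goes in short steps, Python scripts to look and compute and a shell command to move; the robot and the scene stay as the last step left them, time stands still between calls to the robot, and variables do not carry over. Pictures are saved under pics/ and viewed, at most 10 in all, crops included, and the job is handed in when it is done.

```bash
mkdir -p pics; cat > h.py <<'E'
import numpy as np, cv2
from bench import r
from scipy.spatial.transform import Rotation as R
def snap(n,f=None):
    p=r.snapshot(n)
    if f: cv2.imwrite('pics/'+f,p['img'][:,:,::-1])
    return p
def pts(p,name,k=3):
    T=np.array(p['world_from_camera'])
    return [(round(d['conf'],2),(T[:3,:3]@d['xyz']+T[:3,3]).round(4).tolist()) for d in r.spot_point(p,name)[:k]]
def proj(p,X):
    T=np.linalg.inv(p['world_from_camera']);c=T[:3,:3]@X+T[:3,3];u=np.array(p['intrinsics'])@c
    return u[:2]/u[2]
def pix2w(p,u,v,z):
    T=np.array(p['world_from_camera']);d=T[:3,:3]@np.linalg.inv(p['intrinsics'])@[u,v,1];o=T[:3,3]
    return o+d*(z-o[2])/d[2]
def maskw(p,name,z):
    out=[]
    for d in r.trace(p,name)[:3]:
        c,_=cv2.findContours(d['mask'].astype(np.uint8),0,2);c=max(c,key=cv2.contourArea)
        w=np.array([pix2w(p,u,v,z)[:2] for u,v in c[:,0]],np.float32)
        out.append((round(d['conf'],2),c[:,0].mean(0).round(),cv2.minAreaRect(w*1000)))
    return out
E
python3 - <<'E'
from h import *
s=r.read_state();print(s['t'],s['position'],s['tcp_rot'],s['grip_width'])
for n in('scene','top'):
    p=snap(n,n+'0.png');print(n,np.array(p['world_from_camera'])[:3].round(2).tolist())
    for k in('jar_center','mat_top','bay','dish','spoon','stopper','beaker','flask','washbottle','crucible'):
        print(k,[(c,x,proj(p,np.array(x)).round().tolist()) for c,x in pts(p,k)])
E
cd pics; python3 -c "
import cv2,numpy as np
cv2.imwrite('both0.png',cv2.resize(np.vstack([cv2.imread('scene0.png'),cv2.imread('top0.png')]),(400,600)))"
```

```text
0.0 [ 0.2873447  -0.665109    0.23039009] [ 9.79273938e-01  2.02538684e-01 -2.28200901e-04 -7.64378007e-04] 0.0853861076817672
scene [[0.43, 0.69, -0.59, 1.39], [0.9, -0.34, 0.27, -0.37], [-0.01, -0.64, -0.76, 1.12]]
jar_center [(0.72, [0.5446, 0.034, 0.0416], [259.0, 187.0])]
mat_top [(0.94, [0.5781, 0.2419, 0.0036], [327.0, 180.0])]
bay [(0.73, [0.3934, -0.4318, 0.0044], [89.0, 213.0]), (0.72, [0.3313, 0.0632, 0.004], [239.0, 146.0]), (0.6, [0.5088, -0.1897, 0.0047], [183.0, 213.0])]
dish [(0.63, [0.6771, -0.0035, 0.0006], [268.0, 234.0]), (0.58, [0.5863, -0.2254, 0.0038], [180.0, 238.0])]
spoon [(0.95, [0.3533, -0.2008, -0.0047], [162.0, 180.0])]
stopper [(0.45, [0.68, -0.0041, -0.0028], [268.0, 235.0])]
beaker [(0.68, [0.7647, 0.1409, -0.0039], [330.0, 239.0]), (0.34, [0.3522, -0.2045, -0.0019], [161.0, 179.0])]
flask [(0.59, [0.7578, -0.1277, 0.0029], [239.0, 273.0])]
washbottle [(0.63, [0.6112, -0.4621, 0.0024], [97.0, 278.0])]
crucible [(0.69, [0.5001, 0.522, 0.0007], [389.0, 136.0])]
top [[-0.0, -0.99, 0.13, 0.34], [-1.0, 0.0, 0.0, 0.01], [-0.0, -0.13, -0.99, 1.83]]
jar_center [(0.69, [0.5473, 0.038, 0.0403], [246.0, 197.0]), (0.37, [0.5014, 0.5211, -0.0002], [121.0, 211.0])]
mat_top [(0.77, [0.5825, 0.244, 0.0028], [193.0, 190.0])]
bay [(0.88, [0.3932, -0.4322, 0.0051], [369.0, 238.0]), (0.76, [0.5151, -0.1918, 0.0076], [306.0, 206.0]), (0.62, [0.3309, 0.0638, 0.0032], [239.0, 255.0])]
dish [(0.72, [0.587, -0.2277, 0.0077], [314.0, 188.0])]
spoon [(0.71, [0.3514, -0.2084, -0.0077], [310.0, 249.0]), (0.16, [0.5884, -0.224, 0.0059], [313.0, 188.0])]
stopper [(0.66, [0.6834, -0.0076, 0.0026], [258.0, 164.0])]
beaker [(0.57, [0.7611, 0.1331, -0.0021], [222.0, 145.0])]
flask [(0.59, [0.7644, -0.1322, -0.0015], [289.0, 144.0]), (0.21, [0.5819, 0.2413, 0.0022], [194.0, 190.0])]
washbottle [(0.63, [0.6138, -0.4648, 0.0022], [375.0, 181.0])]
crucible []
```

View pics/top0.png

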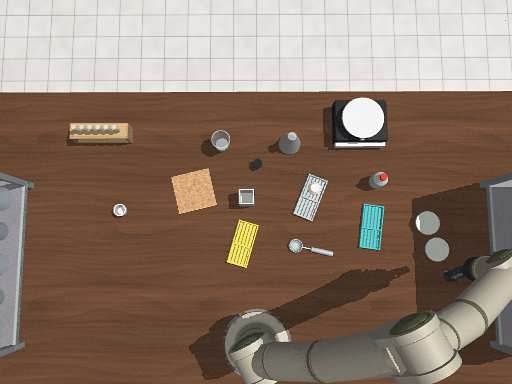

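View pics/scene0.png

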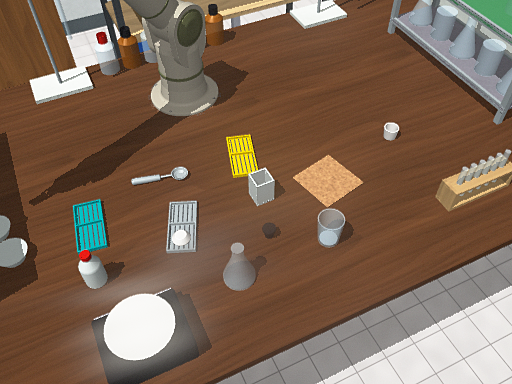

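Top view: the three trays are yellow (242,243), turquoise (371,227) and grey steel with a white dish (311,197). The steel one is "bay", since it holds the dish and lies across the jar (246,197) from the mat (193,190). I'll refine the measurements and confirm in a crop.

```bash
python3 - <<'E'
from h import *
acc={}
for i in range(5):
  for n in('scene','top'):
    p=snap(n)
    for k,g in(('jar_center',(.546,.036)),('mat_top',(.58,.243)),('bay',(.512,-.19)),('dish',(.587,-.226))):
        for c,x in pts(p,k):
            if np.hypot(x[0]-g[0],x[1]-g[1])<.04: acc.setdefault((k,n),[]).append(x)
    if i==0:
        for k,z in(('jar_center',.084),('mat_top',.004),('bay',.008)): print(n,k,*maskw(p,k,z),sep='\n  ')
        if n=='scene': P=p
        else: Q=p
for k,v in acc.items(): print(k,len(v),np.mean(v,0).round(4),np.std(v,0).round(4))
a=P['img'][140:290,150:370,::-1];b=Q['img'][150:230,165:340,::-1]
a=cv2.resize(a,None,fx=2.4,fy=2.4,interpolation=2)
b=cv2.resize(b,(528,241),interpolation=2)
cv2.imwrite('pics/crop.png',np.vstack([a,b])[:600])
E
```

```text
scene
  jar_center
  (0.62, array([260., 186.]), ((577.8504028320312, 25.025848388671875), (72.80010223388672, 133.68600463867188), 69.02099609375))
scene
  mat_top
  (0.56, array([330., 178.]), ((578.616455078125, 243.84400939941406), (154.9354248046875, 155.9339599609375), 13.680572509765625))
scene
  bay
  (0.78, array([242., 157.]), ((375.5458984375, 53.225948333740234), (78.95051574707031, 179.42410278320312), 73.80303192138672))
  (0.71, array([179., 226.]), ((552.7496337890625, -208.830078125), (79.65067291259766, 176.1055145263672), 67.79264831542969))
  (0.68, array([ 89., 229.]), ((435.8975524902344, -440.9253234863281), (80.52838134765625, 175.7890625), 81.5882797241211))
top
  jar_center
  (0.76, array([246., 197.]), ((543.291259765625, 37.04135513305664), (59.413055419921875, 59.77452087402344), 89.853515625))
top
  mat_top
  (0.93, array([194., 192.]), ((576.8276977539062, 242.17355346679688), (149.63975524902344, 149.49234008789062), 12.865103721618652))
  (0.4, array([221., 141.]), ((775.3600463867188, 138.40457153320312), (80.77700805664062, 67.10778045654297), 0.217
[... 264 characters left out ...]
4), 89.8414077758789))
  (0.62, array([310., 198.]), ((551.5574340820312, -212.41854858398438), (84.6689453125, 169.90623474121094), 68.42245483398438))
('jar_center', 'scene') 4 [0.5464 0.0352 0.0413] [0.002  0.0022 0.0015]
('mat_top', 'scene') 5 [0.5795 0.2436 0.0037] [0.0011 0.0007 0.0006]
('bay', 'scene') 5 [ 0.5102 -0.1918  0.0055] [0.0016 0.0012 0.0008]
('dish', 'scene') 5 [ 0.5864 -0.2257  0.0045] [0.0006 0.0013 0.0023]
('jar_center', 'top') 5 [0.5499 0.04   0.0419] [0.001  0.0014 0.0008]
('mat_top', 'top') 5 [0.5829 0.2455 0.0029] [0.0011 0.0008 0.0016]
('bay', 'top') 5 [ 0.5148 -0.192   0.0034] [0.0009 0.0011 0.0013]
('dish', 'top') 5 [ 0.5865 -0.2249  0.006 ] [0.0009 0.0016 0.0012]
```

View pics/crop.png

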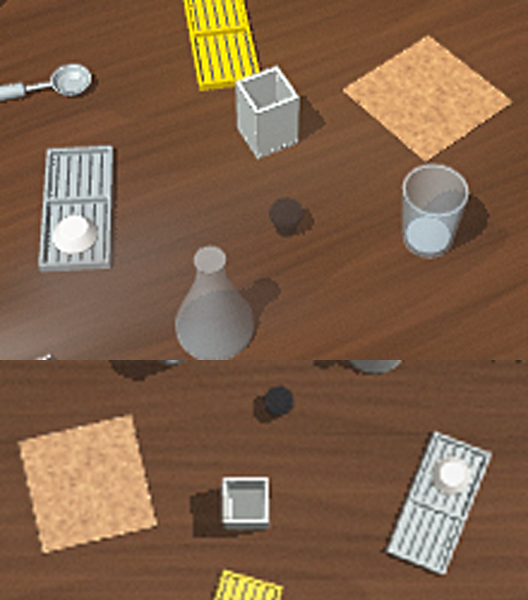

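The crop confirms it: the steel tray has the dish in its far bay and an empty bay nearer the robot (crop ~(415,535), top image ~(303,209)). The mat is at top image (194,191) and the jar at (246,197), with yaw ≈ 0. Plan: approach tilted, with the gripper body towards -y.

```bash
python3 -m creep '[[[0,0,0],[0,0,-0.145],0],[[0,0,0],[0,0,-0.145],0],[[0,0,0],[0,0,-0.145],0],[[0,0,0],[0,0,-0.145],0],[[0,0,0],[0,0,-0.145],0],[[0,0,0],[0,0,-0.145],0],[[0,0,0],[0,0,-0.145],0],[[0,0,0],[0,0,-0.147],0],[[0,0,0],[0,0,0],0]]'
python3 -m creep '[[[1,0.45,0],[0,0,0],0],[[1,0.45,0],[0,0,0],0],[[1,0.45,0],[0,0,0],0],[[1,0.45,0],[0,0,0],0],[[1,0.45,0],[0,0,0],0],[[1,0.45,0],[0,0,0],0],[[1,0.45,0],[0,0,0],0],[[1,0.45,0],[0,0,0],0],[[1,0.45,0],[0,0,0],0],[[1,0.45,0],[0,0,0],0],[[1,0.45,0],[0,0,0],0],[[1,0.45,0],[0,0,0],0],[[1,0.45,0],[0,0,0],0],[[1,0.45,0],[0,0,0],0],[[1,0.45,0],[0,0,0],0],[[1,0.45,0],[0,0,0],0],[[1,0.45,0],[0,0,0],0],[[1,0.45,0],[0,0,0],0],[[1,0.45,0],[0,0,0],0],[[0,0,0],[0,0,0],0]]'
python3 -m creep '[[[0,0,0],[0,0.137,0],0],[[0,0,0],[0,0.137,0],0],[[0,0,0],[0,0.137,0],0],[[0,0,0],[0,0.137,0],0],[[0,0,0],[0,0.137,0],0],[[0,0,0],[0,0.137,0],0],[[0,0,0],[0,0.137,0],0],[[0,0,0],[0,0,0],0]]'
cat >> h.py <<'E'
def goto(pos,zdir,ydir):
    s=r.read_state();C=R.from_quat(s['tcp_rot'])
    z=np.array(zdir,float);z/=np.linalg.norm(z);y=np.array(ydir,float);y-=z*(y@z);y/=np.linalg.norm(y)
    T=R.from_matrix(np.c_[np.cross(y,z),y,z])
    print('shift now-frame',(C.inv().apply(np.array(pos)-s['position'])/.025).round(2),'rotvec',(C.inv()*T).as_rotvec().round(3),'shift final-frame',(T.inv().apply(np.array(pos)-s['position'])/.025).round(2))
def st():
    s=r.read_state();C=R.from_quat(s['tcp_rot']).as_matrix()
    print(round(s['t'],2),'p',np.round(s['position'],4),'z',C[:,2].round(3),'y',C[:,1].round(3),'q',np.round(s['q'],2),'w',round(s['grip_width'],4),'g',np.round(s['grasp_force'],1),'F',np.round(s['wrist_force'],1))
E
python3 -c "
from h import *
st();b=np.radians(55);z=np.array([0,np.sin(b),-np.cos(b)]);c=np.array([.547,.037,.042])
goto(c-z*.09,z,[1,0,0])"
```

```text
t: 4.8
position: [0.2872, -0.6657, 0.2312]
tcp_rot: [0.707, 0.707, 0.0, -0.0]
wrist_force: [-0.1, -0.1, -0.3]
grip_width: 0.0852
grasp_force: 0.0
t: 6.8
position: [0.5036, -0.1869, 0.2317]
tcp_rot: [0.707, 0.707, 0.001, 0.0]
wrist_force: [-0.6, -0.5, -0.5]
grip_width: 0.0853
grasp_force: 0.0
t: 7.6
position: [0.5003, -0.1947, 0.2269]
tcp_rot: [0.631, 0.622, 0.327, -0.329]
wrist_force: [0.1, -0.9, -0.4]
grip_width: 0.0853
grasp_force: 0.0
7.6 p [ 0.5003 -0.1947  0.2269] z [ 0.004  0.822 -0.57 ] y [ 1.    -0.01  -0.008] q [ 1.09  0.81 -0.71  1.78 -0.38  1.19  0.66] w 0.0853 g 0.0 F [ 0.1 -0.9 -0.4]
shift now-frame [-0.76  1.85  8.24] rotvec [ 0.004 -0.005 -0.012] shift final-frame [-0.74  1.87  8.23]
```

```bash
python3 -m creep '[[[-0.12,0.31,0.9],[0,0,0],0],[[-0.12,0.31,0.9],[0,0,0],0],[[-0.12,0.31,0.9],[0,0,0],0],[[-0.12,0.31,0.9],[0,0,0],0],[[-0.12,0.31,0.9],[0,0,0],0],[[-0.14,0.3,0.9],[0,0,-0.012],0],[[0,0,0.9],[0,0,0],0],[[0,0,0.9],[0,0,0],0],[[0,0,0.9],[0,0,0],0],[[0,0,0],[0,0,0],0],[[0,0,0],[0,0,0],0]]'
python3 -c "
from h import *
st();b=np.radians(55);z=np.array([0,np.sin(b),-np.cos(b)]);c=np.array([.547,.037,.042])
goto(c+z*.017,z,[1,0,0])
for n in('scene','top'):
  p=snap(n,n+'1.png');print(pts(p,'jar_center'))
  s=np.array(r.read_state()['position']);u,v=proj(p,s);print(u,v);u,v=map(int,proj(p,c))
  cv2.imwrite('pics/c%s1.png'%n,cv2.resize(p['img'][v-50:v+50,u-65:u+65,::-1],(520,400),interpolation=2) if n=='top' else cv2.resize(p['img'][v-75:v+75,u-100:u+100,::-1],(800,600),interpolation=2))"
```

```text
t: 8.7
position: [0.5484, -0.0355, 0.1005]
tcp_rot: [0.624, 0.632, 0.327, -0.323]
wrist_force: [1.0, 1.0, 0.0]
grip_width: 0.0856
grasp_force: 0.0
8.7 p [ 0.5484 -0.0355  0.1005] z [ 0.     0.817 -0.577] y [1.    0.007 0.01 ] q [ 0.88  0.98 -0.75  1.94 -0.44  0.76  0.69] w 0.0856 g 0.0 F [1. 1. 0.]
shift now-frame [-0.24 -0.06  4.4 ] rotvec [0.    0.004 0.012] shift final-frame [-0.25 -0.05  4.4 ]
[(0.78, [0.5464, 0.0361, 0.0432])]
236.53210442401533 182.1423459103184
[(0.6, [0.5493, 0.0391, 0.0407])]
266.0092999957659 194.96197321205472
```

View pics/cscene1.png

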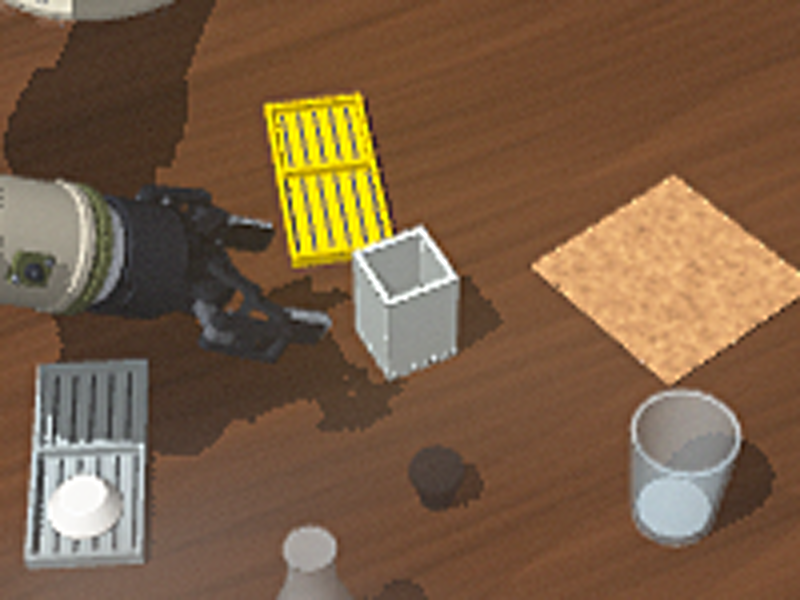

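The image shows the open fingers (crop (270,235) and (310,325)) pointing at the jar (407,300), which sits midway between them. I'll advance and grip.

```bash
python3 -m creep '[[[-0.06,0,0.7],[0,0,0],0],[[-0.06,0,0.7],[0,0,0],0],[[-0.06,0,0.7],[0,0,0],0],[[-0.06,0,0.7],[0,0,0],0],[[0,0,0.7],[0,0,0],0],[[0,0,0.7],[0,0,0],0],[[0,0,0],[0,0,0],0],[[0,0,0],[0,0,0],0]]'
python3 -m creep '[[[0,0,0],[0,0,0],1],[[0,0,0],[0,0,0],1],[[0,0,0],[0,0,0],1],[[0,0,0],[0,0,0],1],[[0,0,0],[0,0,0],1],[[0,0,0],[0,0,0],1],[[0,0,0],[0,0,0],1],[[0,0,0],[0,0,0],1],[[0,0,0],[0,0,0],1],[[0,0,0],[0,0,0],1]]'
python3 -c "
from h import *
st()
for n in('scene','top'):
  p=snap(n);print(pts(p,'jar_center'))"
```

```text
t: 9.7
position: [0.5486, 0.0462, 0.0348]
tcp_rot: [0.624, 0.631, 0.328, -0.324]
wrist_force: [-0.2, 0.8, 0.4]
grip_width: 0.0857
grasp_force: 0.0
t: 10.7
position: [0.5486, 0.0464, 0.0351]
tcp_rot: [0.624, 0.631, 0.329, -0.324]
wrist_force: [-1.0, -4.0, 6.0]
grip_width: 0.0553
grasp_force: 63.1
10.7 p [0.5486 0.0464 0.0351] z [ 0.002  0.819 -0.574] y [1.    0.005 0.01 ] q [ 0.79  1.1  -0.78  2.02 -0.48  0.53  0.72] w 0.0553 g 63.1 F [-1. -4.  6.]
[(0.98, [0.5495, 0.036, 0.0412]), (0.33, [0.5782, 0.2438, 0.004])]
[(0.73, [0.5514, 0.0414, 0.0437])]
```

```bash
python3 -m creep '[[[0.4,0,-0.28],[0,0,0],1],[[0.74,0,-0.52],[0,0,0],1],[[0.74,0,-0.52],[0,0,0],1],[[0.74,0,-0.52],[0,0,0],1],[[0.5,0.1,0.6],[0,0,0],1],[[0.55,0.17,0.78],[0,0,0],1],[[0.55,0.17,0.78],[0,0,0],1],[[0.55,0.17,0.78],[0,0,0],1],[[0.55,0.17,0.78],[0,0,0],1],[[0.55,0.17,0.78],[0,0,0],1],[[0.55,0.17,0.78],[0,0,0],1],[[0.55,0.17,0.78],[0,0,0],1],[[0.2,0,0.3],[0,0,0],1],[[0,0,0],[0,0,0],1]]'
python3 -m creep '[[[0,0,0],[0,-0.131,0],1],[[0,0,0],[0,-0.131,0],1],[[0,0,0],[0,-0.131,0],1],[[0,0,0],[0,-0.131,0],1],[[0,0,0],[0,-0.131,0],1],[[0,0,0],[0,-0.131,0],1],[[0,0,0],[0,-0.131,0],1],[[0,0,0],[0,-0.131,0],1],[[0,0,0],[0,-0.131,0],1],[[0,0,0],[0,-0.131,0],1],[[0,0,0],[0,-0.131,0],1],[[0,0,0],[0,-0.131,0],1],[[0,0,0],[0,0,0],1],[[0,0,0],[0,0,0],1]]'
python3 -c "
from h import *
st();goto([.581,.238,.0224],[0,-.574,-.819],[1,0,0])
for n in('scene','top'):
  p=snap(n,n+'2.png');print(pts(p,'jar_center'))
  if n=='scene': cv2.imwrite('pics/c2.png',cv2.resize(p['img'][90:260,200:420,::-1],(660,510),interpolation=2))"
```

```text
t: 12.3
position: [0.5777, 0.2437, 0.1172]
tcp_rot: [0.623, 0.632, 0.328, -0.325]
wrist_force: [-0.5, 0.3, -1.7]
grip_width: 0.0553
grasp_force: 63.0
t: 13.7
position: [0.5768, 0.2424, 0.1122]
tcp_rot: [0.679, 0.685, -0.185, 0.188]
wrist_force: [0.0, -0.8, -2.2]
grip_width: 0.0547
grasp_force: 63.4
13.7 p [0.5768 0.2424 0.1122] z [ 0.006 -0.509 -0.861] y [1.    0.009 0.001] q [-1.02  0.83  0.54  1.78  0.07  0.91 -0.62] w 0.0547 g 63.4 F [ 0.  -0.8 -2.2]
shift now-frame [1.67 0.16 3.18] rotvec [ 0.006 -0.077  0.007] shift final-frame [1.92 0.17 3.04]
[(0.84, [0.5742, 0.2439, 0.1242]), (0.24, [0.4984, 0.5196, -0.0002])]
[(0.69, [0.5815, 0.2505, 0.1193])]
```

View pics/c2.png

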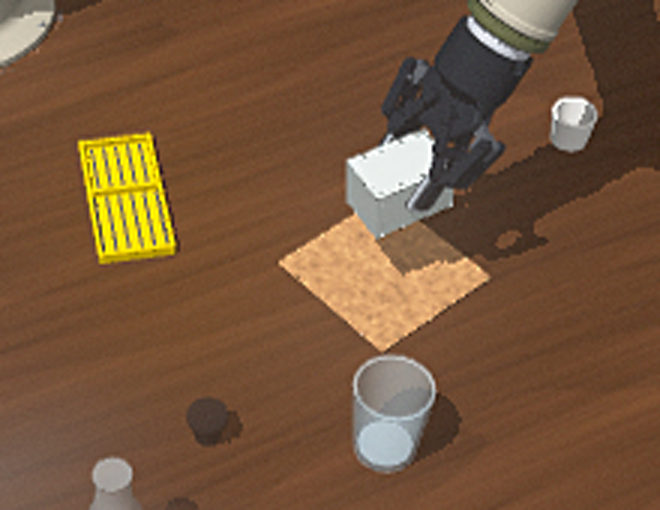

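The jar is held lying above the mat, mouth towards +y (crop (400,185)). It still needs 0.077 rad, then lowering.

```bash
python3 -m creep '[[[0,0.08,0],[0,-0.077,0],1],[[0.25,0.08,0.4],[0,0,0],1],[[0.3,0,0.5],[0,0,0],1],[[0.3,0,0.5],[0,0,0],1],[[0.3,0,0.5],[0,0,0],1],[[0.3,0,0.4],[0,0,0],1],[[0.2,0,0.3],[0,0,0],1],[[0.1,0,0.15],[0,0,0],1],[[0,0,0],[0,0,0],1],[[0,0,0],[0,0,0],1]]'
python3 -c "
from h import *
st();goto([.581,.238,.0224],[0,-.574,-.819],[1,0,0])"
```

```text
t: 14.9
position: [0.5817, 0.2393, 0.0318]
tcp_rot: [0.672, 0.677, -0.211, 0.215]
wrist_force: [0.4, 0.2, -2.3]
grip_width: 0.0552
grasp_force: 63.4
14.9 p [0.5817 0.2393 0.0318] z [ 0.008 -0.574 -0.819] y [1.    0.009 0.003] q [-1.03  0.98  0.54  1.77  0.07  0.84 -0.67] w 0.0552 g 63.4 F [ 0.4  0.2 -2.3]
shift now-frame [ 0.18 -0.03  0.34] rotvec [0.008 0.    0.006] shift final-frame [ 0.18 -0.03  0.34]
```

```bash
python3 -m creep '[[[0.06,0,0.08],[0,0,0],1],[[0.06,0,0.08],[0,0,0],1],[[0.03,0,0.04],[0,0,0],1],[[0,0,0],[0,0,0],1]]'; python3 -m creep '[[[0.02,0,0.03],[0,0,0],1],[[0,0,0],[0,0,0],1]]';python3 -m creep '[[[0.02,0,0.03],[0,0,0],1],[[0,0,0],[0,0,0],1]]'
```

```text
t: 15.3
position: [0.5814, 0.2395, 0.0252]
tcp_rot: [0.671, 0.677, -0.211, 0.215]
wrist_force: [0.1, 0.6, -1.1]
grip_width: 0.0553
grasp_force: 63.4
t: 15.5
position: [0.5816, 0.2394, 0.0245]
tcp_rot: [0.672, 0.677, -0.211, 0.215]
wrist_force: [-0.1, 1.2, -1.0]
grip_width: 0.0559
grasp_force: 63.5
t: 15.7
position: [0.5816, 0.2394, 0.0245]
tcp_rot: [0.671, 0.677, -0.211, 0.215]
wrist_force: [-1.8, 2.5, 7.2]
grip_width: 0.0555
grasp_force: 64.2
```

```bash
python3 -m creep '[[[0,0,0],[0,0,0],0.6],[[0,0,0],[0,0,0],0.3],[[0,0,0],[0,0,0],0],[[0,0,0],[0,0,0],0],[[0,0,0],[0,0,0],0],[[0,0,0],[0,0,0],0],[[0,0,0],[0,0,0],0],[[0,0,0],[0,0,0],0]]'; python3 -m creep '[[[0,0,-0.3],[0,0,0],0],[[0,0,-0.7],[0,0,0],0],[[0,0,-0.8],[0,0,0],0],[[0,0,-0.8],[0,0,0],0],[[0,0,-0.8],[0,0,0],0],[[0,0,-0.8],[0,0,0],0],[[0,0,-0.8],[0,0,0],0],[[0,0,0],[0,0,0],0]]'
python3 -c "
from h import *
st()
for i in range(3):
 for n in('scene','top'):
  p=snap(n,n+'3.png');print(pts(p,'jar_center',1))
  if n=='top' and i==0: print(maskw(p,'jar_center',.06))
  if n=='scene': cv2.imwrite('pics/c3.png',cv2.resize(p['img'][100:240,250:430,::-1],(720,560),interpolation=2))"
```

```text
t: 16.5
position: [0.5815, 0.2393, 0.0234]
tcp_rot: [0.672, 0.677, -0.211, 0.215]
wrist_force: [0.3, -0.2, 0.7]
grip_width: 0.0858
grasp_force: 0.0
t: 17.3
position: [0.5814, 0.3137, 0.1279]
tcp_rot: [0.671, 0.678, -0.209, 0.215]
wrist_force: [0.2, -0.8, -0.9]
grip_width: 0.0853
grasp_force: 0.0
17.3 p [0.5814 0.3137 0.1279] z [ 0.011 -0.571 -0.821] y [1.    0.011 0.005] q [-1.1   0.89  0.56  1.63  0.07  1.09 -0.67] w 0.0853 g 0.0 F [ 0.2 -0.8 -0.9]
[(0.79, [0.5812, 0.2438, 0.0326])]
[(0.65, [0.5841, 0.2503, 0.0306])]
[(0.92, array([191., 189.]), ((578.6942138671875, 242.7666015625), (54.89994812011719, 88.55340576171875), 3.4689271450042725))]
[(0.7, [0.5811, 0.2428, 0.0343])]
[(0.85, [0.5851, 0.2499, 0.0297])]
[(0.57, [0.5808, 0.2431, 0.0355])]
[(0.57, [0.5832, 0.2503, 0.0296])]
```

View pics/c3.png

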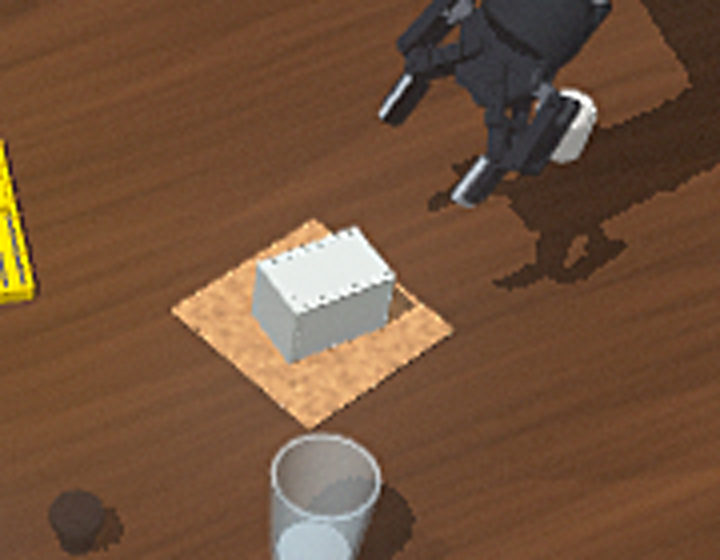

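The jar lies flat on the mat (crop (325,290)), mouth towards the gripper (+y), and is released. Now I'll swing to the other side.

```bash
python3 -m creep '[[[-0.43,0,-0.61],[0,0,0],0],[[-0.43,0,-0.61],[0,0,0],0],[[-0.43,0,-0.61],[0,0.1,0],0],[[0,0,0],[0,0.14,0],0],[[0,0,0],[0,0.14,0],0],[[0,0,0],[0,0.14,0],0],[[0,0,0],[0,0.14,0],0],[[0,0,0],[0,0.14,0],0],[[0,0,0],[0,0.14,0],0],[[0,0,0],[0,0.14,0],0],[[0,0,0],[0,0.14,0],0],[[0,0,0],[0,0.14,0],0],[[0,0,0],[0,0.14,0],0],[[0,0,0],[0,0.07,0],0],[[0,0,0],[0,0,0],0],[[0,0,0],[0,0,0],0]]'
python3 -c "
from h import *
st();z=np.array([0,.819,-.574]);goto(np.array([.5818,.2465,.032])-z*.09,z,[1,0,0])"
```

```text
t: 19.55
position: [0.5804, 0.3108, 0.1799]
tcp_rot: [0.633, 0.639, 0.307, -0.311]
wrist_force: [-0.5, 0.1, 0.7]
grip_width: 0.0852
grasp_force: 0.0
19.55 p [0.5804 0.3108 0.1799] z [-0.01   0.786 -0.618] y [ 1.     0.011 -0.002] q [ 0.28  0.78 -0.72  2.02 -1.03  0.47  0.72] w 0.0852 g 0.0 F [-0.5  0.1  0.7]
shift now-frame [-6.44 -0.   -1.96] rotvec [-0.01   0.055  0.006] shift final-frame [-6.32  0.06 -2.31]
```

```bash
python3 -m creep '[[[-0.6,0,-0.5],[0,0,0],0],[[-0.8,0,-0.5],[0,0,0],0],[[-0.8,0,-0.4],[0,0,0],0],[[-0.8,0,-0.3],[0,0,0],0],[[-0.8,0,-0.26],[0,0,0],0],[[-0.8,0,0],[0,0.055,0],0],[[-0.8,0,0],[0,0,0],0],[[-0.8,0,0],[0,0,0],0],[[0,0,0],[0,0,0],0],[[0,0,0],[0,0,0],0]]'
python3 -c "
from h import *
st();z=np.array([0,.819,-.574]);goto(np.array([.5818,.2465,.032])+z*.013,z,[1,0,0])"
```

```text
t: 20.55
position: [0.5808, 0.1798, 0.0866]
tcp_rot: [0.623, 0.631, 0.324, -0.33]
wrist_force: [-0.6, 0.7, 0.0]
grip_width: 0.0853
grasp_force: 0.0
20.55 p [0.5808 0.1798 0.0866] z [-0.012  0.82  -0.573] y [ 1.     0.013 -0.003] q [ 0.49  0.96 -0.68  2.03 -0.93  0.53  0.92] w 0.0853 g 0.0 F [-0.6  0.7  0. ]
shift now-frame [-0.26  0.09  3.96] rotvec [-0.012 -0.001  0.005] shift final-frame [-0.26  0.04  3.96]
```

```bash
python3 -m creep '[[[-0.06,0.01,0.66],[0,0,0],0],[[-0.05,0.01,0.66],[0,0,0],0],[[-0.05,0.01,0.66],[0,0,0],0],[[-0.05,0.01,0.66],[0,0,0],0],[[-0.05,0,0.66],[0,0,0],0],[[0,0,0.66],[0,0,0],0],[[0,0,0],[0,0,0],0],[[0,0,0],[0,0,0],0]]'
python3 -m creep '[[[0,0,0],[0,0,0],1],[[0,0,0],[0,0,0],1],[[0,0,0],[0,0,0],1],[[0,0,0],[0,0,0],1],[[0,0,0],[0,0,0],1],[[0,0,0],[0,0,0],1],[[0,0,0],[0,0,0],1],[[0,0,0],[0,0,0],1],[[0,0,0],[0,0,0],1]]'
python3 -c "
from h import *
st()"
```

```text
t: 21.35
position: [0.5807, 0.2574, 0.0254]
tcp_rot: [0.623, 0.631, 0.324, -0.329]
wrist_force: [0.3, -0.1, -0.0]
grip_width: 0.0854
grasp_force: 0.0
t: 22.25
position: [0.5813, 0.2564, 0.0249]
tcp_rot: [0.624, 0.631, 0.324, -0.329]
wrist_force: [-0.1, -3.6, 5.2]
grip_width: 0.0558
grasp_force: 58.4
22.25 p [0.5813 0.2564 0.0249] z [-0.011  0.819 -0.573] y [ 1.     0.012 -0.001] q [ 0.44  1.13 -0.81  2.03 -0.98  0.3   0.98] w 0.0558 g 58.4 F [-0.1 -3.6  5.2]
```

```bash
python3 -m creep '[[[0.4,0,-0.28],[0,0,0],1],[[0.7,0,-0.49],[0,0,0],1],[[0.7,0,-0.49],[0,0,0],1],[[0.7,0,-0.49],[0,0,0],1],[[0.7,0,-0.49],[0,0,0],1],[[0.7,0,-0.49],[0,0,0],1],[[-0.3,-0.1,-0.5],[0,0,0],1],[[-0.57,-0.2,-0.8],[0,0,0],1],[[-0.57,-0.2,-0.8],[0,0,0],1],[[-0.57,-0.2,-0.8],[0,0,0],1],[[-0.57,-0.2,-0.8],[0,0,0],1],[[-0.57,-0.2,-0.8],[0,0,0],1],[[-0.57,-0.2,-0.8],[0,0,0],1],[[-0.57,-0.2,-0.8],[0,0,0],1],[[-0.3,0,-0.4],[0,0,0],1],[[0,0,0],[0,0,0],1]]'
python3 -m creep '[[[0,0,0],[0,-0.131,0],1],[[0,0,0],[0,-0.131,0],1],[[0,0,0],[0,-0.131,0],1],[[0,0,0],[0,-0.131,0],1],[[0,0,0],[0,-0.131,0],1],[[0,0,0],[0,-0.131,0],1],[[0,0,0],[0,-0.131,0],1],[[0,0,0],[0,-0.131,0],1],[[0,0,0],[0,-0.131,0],1],[[0,0,0],[0,-0.131,0],1],[[0,0,0],[0,-0.131,0],1],[[0,0,0],[0,-0.131,0],1],[[0,0,0],[0,0,0],1],[[0,0,0],[0,0,0],1]]'
cat >> h.py <<'E'
def bayt(h=0.,b=(.5115,-.192),yaw=-22.):
    a=np.radians(yaw);d=np.array([-np.sin(a),np.cos(a),0]);z=-.574*d+np.array([0,0,-.819])
    goto(np.array([b[0],b[1],.046+h])+z*.0122,z,[np.cos(a),np.sin(a),0])
E
python3 -c "
from h import *
st();bayt(.08)"
```

```text
t: 23.85
position: [0.5465, 0.0547, 0.1416]
tcp_rot: [0.625, 0.63, 0.324, -0.328]
wrist_force: [0.7, -0.1, -1.8]
grip_width: 0.0556
grasp_force: 58.6
t: 25.25
position: [0.5443, 0.0599, 0.1395]
tcp_rot: [0.672, 0.686, -0.198, 0.195]
wrist_force: [0.1, -0.2, -2.1]
grip_width: 0.0553
grasp_force: 58.9
25.25 p [0.5443 0.0599 0.1395] z [ 0.002 -0.534 -0.846] y [ 1.     0.018 -0.01 ] q [-0.89  0.72  0.6   2.05  0.22  0.7  -0.53] w 0.0553 g 58.9 F [ 0.1 -0.2 -2.1]
shift now-frame [-8.21 -1.6   6.31] rotvec [ 0.215 -0.046  0.34 ] shift final-frame [-7.74  2.56  6.58]
```

```bash
python3 -m creep '[[[0,0,0],[0.054,-0.012,0.085],1],[[0,0,0],[0.054,-0.012,0.085],1],[[0,0,0],[0.054,-0.012,0.085],1],[[0,0,0],[0.054,-0.012,0.085],1],[[-0.5,0.15,0.4],[0,0,0],1],[[-0.7,0.23,0.6],[0,0,0],1],[[-0.7,0.23,0.6],[0,0,0],1],[[-0.7,0.23,0.6],[0,0,0],1],[[-0.7,0.23,0.6],[0,0,0],1],[[-0.7,0.23,0.6],[0,0,0],1],[[-0.7,0.23,0.6],[0,0,0],1],[[-0.7,0.23,0.6],[0,0,0],1],[[-0.7,0.23,0.6],[0,0,0],1],[[-0.7,0.23,0.6],[0,0,0],1],[[-0.5,0.2,0.4],[0,0,0],1],[[0,0,0],[0,0,0],1],[[0,0,0],[0,0,0],1]]'
python3 -c "
from h import *
st();bayt(.05)
s=r.read_state();z=R.from_quat(s['tcp_rot']).as_matrix()[:,2];print('jar est',s['position']-z*.0122)
for n in('scene','top'):
  p=snap(n,n+'4.png');print(pts(p,'jar_center',1),pts(p,'bay'))"
```

```text
t: 26.95
position: [0.5104, -0.1868, 0.1194]
tcp_rot: [0.793, 0.53, -0.25, 0.168]
wrist_force: [-0.4, -0.1, -1.8]
grip_width: 0.0554
grasp_force: 59.1
26.95 p [ 0.5104 -0.1868  0.1194] z [-0.217 -0.531 -0.819] y [ 0.925 -0.381  0.002] q [-0.51  0.79  0.69  2.09  0.19  0.61 -0.49] w 0.0554 g 59.1 F [-0.4 -0.1 -1.8]
shift now-frame [0.39 0.12 1.35] rotvec [-0.002 -0.    -0.007] shift final-frame [0.39 0.12 1.35]
jar est [ 0.51303194 -0.18028227  0.1293465 ]
[(0.82, [0.5097, -0.1818, 0.1254])] [(0.88, [0.3929, -0.4317, 0.0057]), (0.77, [0.3324, 0.0679, 0.0038]), (0.69, [0.5079, -0.19, 0.005])]
[(0.58, [0.5162, -0.1767, 0.1235])] [(0.91, [0.3957, -0.4335, 0.0024]), (0.84, [0.517, -0.194, 0.0037]), (0.81, [0.3327, 0.0682, 0.0044])]
```

```bash
python3 -c "
from h import *
bayt(.018,(.5125,-.193),-22)"
```

```text
shift now-frame [1.07 0.16 2.44] rotvec [-0.001  0.001 -0.005] shift final-frame [1.06 0.16 2.44]
```

```bash
python3 -m creep '[[[0.18,0.04,0.4],[0,0,0],1],[[0.18,0.04,0.42],[0,0,0],1],[[0.18,0.04,0.42],[0,0,0],1],[[0.18,0.04,0.4],[0,0,0],1],[[0.18,0,0.4],[0,0,0],1],[[0.16,0,0.4],[0,0,0],1],[[0,0,0],[0,0,0],1],[[0,0,0],[0,0,0],1]]'
python3 -c "
from h import *
st();bayt(.0,(.5125,-.193))
s=r.read_state();z=R.from_quat(s['tcp_rot']).as_matrix()[:,2];c=s['position']-z*.0122;print('jar est',c)
o=[]
for n in('scene','top'):
  p=snap(n);print(pts(p,'jar_center',1),pts(p,'bay'))
  u,v=map(int,proj(p,c));k=(50,37) if n=='scene' else (36,27)
  q=cv2.resize(p['img'][v-k[1]:v+k[1],u-k[0]:u+k[0],::-1],(400,296),interpolation=2);o.append(q)
cv2.imwrite('pics/c5.png',np.hstack(o))"
```

```text
t: 28.05
position: [0.5092, -0.2007, 0.054]
tcp_rot: [0.792, 0.531, -0.25, 0.169]
wrist_force: [-0.0, 0.3, -0.9]
grip_width: 0.0555
grasp_force: 59.1
28.05 p [ 0.5092 -0.2007  0.054 ] z [-0.218 -0.533 -0.818] y [ 0.925 -0.38   0.001] q [-0.46  0.9   0.65  2.11  0.17  0.48 -0.51] w 0.0555 g 59.1 F [-0.   0.3 -0.9]
shift now-frame [0.46 0.01 0.56] rotvec [-0.002  0.002 -0.006] shift final-frame [0.46 0.01 0.56]
jar est [ 0.51186631 -0.19418042  0.06398154]
[(0.75, [0.511, -0.1963, 0.0578])] [(0.9, [0.3954, -0.432, 0.0021]), (0.84, [0.5084, -0.1913, 0.0053])]
[(0.54, [0.5131, -0.1914, 0.0608])] [(0.83, [0.5145, -0.1913, 0.0032]), (0.56, [0.3946, -0.4342, 0.0023]), (0.56, [0.3338, 0.0675, 0.0041])]
```

View pics/c5.png

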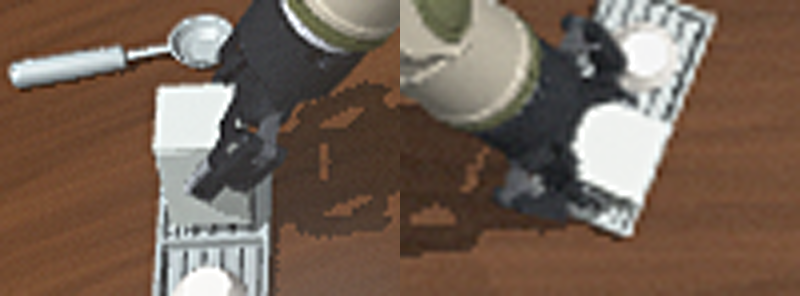

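The left view (scene) shows the jar mouth over the empty bay, with the bottom edge (160–258, 220) between the ribs (157, 272). The right view (top) shows it inside the tray outline (620,155). It's within the clearance, so I'll lower it slowly.

```bash
python3 -m creep '[[[0.12,0,0.12],[0,0,0],1],[[0.08,0,0.12],[0,0,0],1],[[0.06,0,0.08],[0,0,0],1],[[0,0,0],[0,0,0],1],[[0,0,0],[0,0,0],1]]'; python3 -m creep '[[[0.06,0,0.08],[0,0,0],1],[[0.06,0,0.08],[0,0,0],1],[[0,0,0],[0,0,0],1]]'
python3 -c "
from h import *
st();bayt(.0,(.5125,-.193))"
```

```text
t: 28.85
position: [0.5097, -0.1999, 0.0438]
tcp_rot: [0.792, 0.531, -0.25, 0.169]
wrist_force: [0.2, 0.1, -2.2]
grip_width: 0.0555
grasp_force: 59.1
t: 29.15
position: [0.51, -0.1999, 0.0398]
tcp_rot: [0.792, 0.531, -0.25, 0.169]
wrist_force: [0.9, 2.9, 11.8]
grip_width: 0.0556
grasp_force: 59.8
29.15 p [ 0.51   -0.1999  0.0398] z [-0.217 -0.533 -0.818] y [ 0.925 -0.38   0.002] q [-0.46  0.92  0.64  2.11  0.16  0.46 -0.51] w 0.0556 g 59.8 F [ 0.9  2.9 11.8]
shift now-frame [ 0.1  -0.01  0.12] rotvec [-0.001  0.002 -0.006] shift final-frame [ 0.1  -0.01  0.12]
```

```bash
python3 -c "
from h import *
st();o=[]
for i in range(2):
 for n in('scene','top'):
  p=snap(n);print(n,pts(p,'jar_center',1),[x for x in pts(p,'bay') if abs(x[1][0]-.51)<.03])
  u,v=map(int,proj(p,np.array([.5125,-.193,.04])));k=(40,37) if n=='scene' else (28,26)
  if i==0:o.append(cv2.resize(p['img'][v-k[1]:v+k[1],u-k[0]:u+k[0],::-1],(400,370),interpolation=2))
cv2.imwrite('pics/c6.png',np.hstack(o))"
```

```text
29.15 p [ 0.51   -0.1999  0.0398] z [-0.217 -0.533 -0.818] y [ 0.925 -0.38   0.002] q [-0.46  0.92  0.64  2.11  0.16  0.46 -0.51] w 0.0556 g 59.8 F [ 0.9  2.9 11.8]
scene [(0.68, [0.6127, -0.4645, -0.0007])] [(0.8, [0.5112, -0.187, 0.0056])]
top [(0.75, [0.5132, -0.1905, 0.0485])] [(0.77, [0.5152, -0.1934, 0.0066])]
scene [(0.57, [0.5124, -0.1962, 0.0487])] [(0.85, [0.5107, -0.1886, 0.0082])]
top [(0.75, [0.5175, -0.1901, 0.0464])] [(0.6, [0.5144, -0.1901, 0.006])]
```

View pics/c6.png

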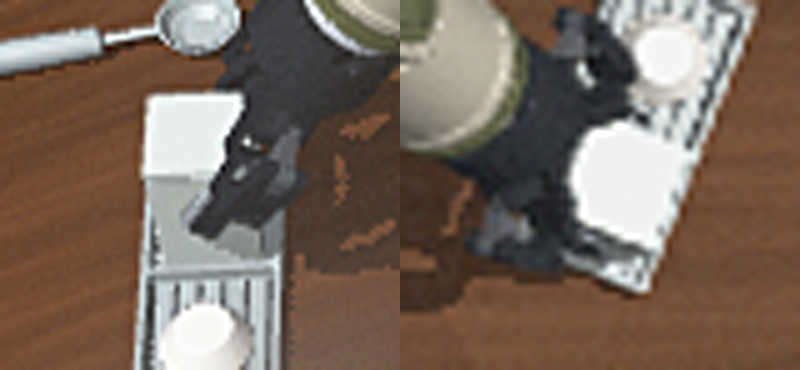

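The jar may sit up to 3 mm towards -y, judging by the left gap at (148,265) versus the right gap at (262,258). I'll lift a little, shift by 3 mm and re-seat it, comparing the contact height.

```bash
python3 -m creep '[[[-0.09,0,-0.13],[0,0,0],1],[[0.1,0,-0.07],[0,0,0],1],[[0,0,0],[0,0,0],1]]'; python3 -m creep '[[[0.06,0,0.08],[0,0,0],1],[[0.03,0,0.04],[0,0,0],1],[[0,0,0],[0,0,0],1]]'; python3 -m creep '[[[0.03,0,0.04],[0,0,0],1],[[0,0,0],[0,0,0],1]]'
python3 -c "
from h import *
st()
for n in('scene','top')*2:
  p=snap(n);print(n,pts(p,'jar_center',1),[x for x in pts(p,'bay') if abs(x[1][0]-.51)<.03])"
```

```text
t: 30.05
position: [0.5113, -0.1962, 0.0426]
tcp_rot: [0.792, 0.531, -0.25, 0.169]
wrist_force: [-0.0, -0.0, -2.1]
grip_width: 0.0552
grasp_force: 59.3
t: 30.35
position: [0.5111, -0.1967, 0.0397]
tcp_rot: [0.792, 0.531, -0.25, 0.169]
wrist_force: [-0.3, 5.0, 12.7]
grip_width: 0.0556
grasp_force: 60.8
t: 30.55
position: [0.5111, -0.1968, 0.0397]
tcp_rot: [0.792, 0.531, -0.25, 0.169]
wrist_force: [0.6, 10.0, 27.8]
grip_width: 0.0557
grasp_force: 62.4
30.55 p [ 0.5111 -0.1968  0.0397] z [-0.217 -0.533 -0.817] y [ 0.925 -0.38   0.002] q [-0.46  0.92  0.64  2.1   0.16  0.47 -0.52] w 0.0557 g 62.4 F [ 0.6 10.  27.8]
scene [(0.93, [0.513, -0.1926, 0.0454])] [(0.62, [0.5114, -0.191, 0.0056])]
top [(0.59, [0.5144, -0.1861, 0.0477])] [(0.9, [0.5148, -0.1935, 0.0041])]
scene [] [(0.91, [0.5091, -0.1898, 0.0058])]
top [(0.68, [0.5014, 0.5187, -0.0015])] [(0.64, [0.5177, -0.1919, 0.0043])]
```

```bash
python3 -m creep '[[[-0.05,0,-0.07],[0,0,0],1],[[0,0,0],[0,0,0],1]]'; python3 -m creep '[[[0,0,0],[0,0,0],0.6],[[0,0,0],[0,0,0],0.3],[[0,0,0],[0,0,0],0],[[0,0,0],[0,0,0],0],[[0,0,0],[0,0,0],0],[[0,0,0],[0,0,0],0],[[0,0,0],[0,0,0],0],[[0,0,-0.2],[0,0,0],0],[[0,0,-0.5],[0,0,0],0],[[0,0,-0.8],[0,0,0],0],[[0,0,-0.8],[0,0,0],0],[[0,0,-0.8],[0,0,0],0],[[0,0,-0.8],[0,0,0],0],[[0,0,-0.8],[0,0,0],0],[[0,0,-0.8],[0,0,0],0],[[0,0,-0.8],[0,0,0],0],[[0,0,0],[0,0,0],0],[[0,0,0],[0,0,0],0]]'
python3 -c "
from h import *
st();o=[]
for i in range(3):
 for n in('scene','top'):
  p=snap(n);print(n,pts(p,'jar_center',1),[x for x in pts(p,'bay') if abs(x[1][0]-.51)<.03])
  u,v=map(int,proj(p,np.array([.5125,-.193,.04])));k=(40,37) if n=='scene' else (28,26)
  if i==0:o.append(cv2.resize(p['img'][v-k[1]:v+k[1],u-k[0]:u+k[0],::-1],(400,370),interpolation=2))
cv2.imwrite('pics/c7.png',np.hstack(o))"
```

```text
t: 31.35
position: [0.511, -0.1966, 0.04]
tcp_rot: [0.792, 0.531, -0.25, 0.169]
wrist_force: [0.3, 0.6, -3.0]
grip_width: 0.0558
grasp_force: 59.3
t: 33.15
position: [0.5453, -0.1122, 0.1693]
tcp_rot: [0.792, 0.531, -0.249, 0.169]
wrist_force: [0.6, -0.6, 0.7]
grip_width: 0.0853
grasp_force: 0.0
33.15 p [ 0.5453 -0.1122  0.1693] z [-0.216 -0.532 -0.819] y [ 0.925 -0.379  0.003] q [-0.63  0.73  0.7   1.98  0.16  0.82 -0.52] w 0.0853 g 0.0 F [ 0.6 -0.6  0.7]
scene [(0.73, [0.5082, -0.1929, 0.0459])] [(0.76, [0.5071, -0.1891, 0.0041])]
top [(0.85, [0.5168, -0.1867, 0.0457])] [(0.88, [0.5166, -0.1914, 0.003])]
scene [(0.97, [0.5136, -0.1934, 0.0463])] [(0.73, [0.5118, -0.1945, 0.0056])]
top [(0.69, [0.5168, -0.1877, 0.0462])] [(0.97, [0.5135, -0.1935, 0.0047])]
scene [(0.73, [0.5125, -0.1941, 0.0475])] [(0.94, [0.5102, -0.1921, 0.0067])]
top [(0.57, [0.5184, -0.187, 0.0465])] [(0.8, [0.5172, -0.19, 0.0043])]
```

View pics/c7.png

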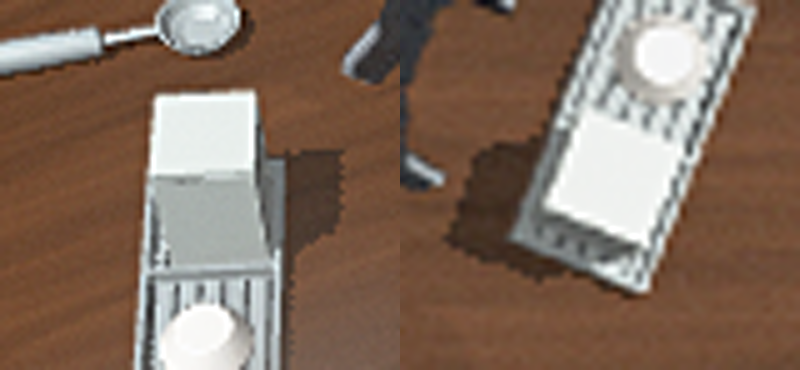

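The jar stands mouth down between the ribs (left view (205,265), right view (615,185)). It is upright, its measured centre height is 46 mm, which matches the bay floor, and the gripper is clear.

```bash
python3 -c "
from bench import r
print(r.finish_job())"
```

```text
the job is handed in; nothing more can be done
None
```

I laid the jar on the cork mat and released it, then took it from the other side and stood it mouth down in the empty steel bay; the job was handed in at about 33 s of the 67 s, and the hand-in gave no verdict.

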